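Press the splined flywheel home in the model gearbox

ROBOT

A 6-joint arm with a two-finger parallel gripper is mounted at the origin on the work surface. World frame = base frame: x ahead of the robot, y to its left, z up, the work surface at z = 0. Lengths are in m, angles in rad, forces in N, time in s.
With the tool pointing down it reaches from about 0.3 to 0.875 m from the base axis. Payload 6.4 kg.
Tool frame: the origin (TCP) lies at the very end of the fingers, on their centre line; the grasp point (between the pads) lies 19 mm behind it; z points along the fingers, y is the line along which they close (so a half turn about z gives the same grasp; the last joint's range is limited). The gripper opens to 85 mm and grips with 20 to 120 N. Pads are 22 mm wide; open, the fingers measure 114 mm over their backs; the gripper's body (76 mm by 85 mm) begins 54 mm behind the grasp point. The pads swing forward as they close: fully open they stand 13 mm farther back than shut.
Start: joints at [-1.458, 0.181, 1.607, -0, 1.354, -0.206], TCP at [0.18, -0.546, 0.207] pointing down, gripper open.
Joint ranges: [-2.99, 2.99], [-0.89, 2.07], [0.3, 2.58], [-1.14, 4.28], [0, 2.63], [-3.12, 3.12]. Speed limits (rad/s): [2.57, 2.57, 3.01, 3.14, 3.14, 3.14].

INTERFACE

Orientations are given as a unit quaternion [w, x, y, z].
In Python, from bench import ctrl gives the robot as it stands.
- The arm moves only by the tool jog_arm, never from a script. Its argument "series" is a list that holds one entry, the list of rows, each a list of 7 numbers: the shift along the tool's x, y, z in mm, then the turn, a rotation vector about the tool's x, y, z in rad, then the finger opening in mm, from 0 to 85.4. In form: [[[tx, ty, tz, rx, ry, rz, gripper], ...]]. A call has exactly 10 rows; each row shifts and turns the commanded pose from where the row before left it, along the tool's axes as they then stand; what a row does not reach is not made up. A row lasts 1/10 s, in which the tool goes at most 50 mm and 8.59 degrees, less where a joint would pass 70% of its speed; a pose out of reach is approached as far as the arm can. A call with a gripper value outside its range is refused whole. The fingers move at their own pace and stop on an object; the grip force is fixed at half the most. Time passes only in rows, so rows that do not move let the fingers close, or fill a call up. It gives the time, the measured TCP pose, the force, the opening and the grip force at its end, in the units of the state.
- ctrl.get_obs(): the state, without advancing time (a new reading comes with each control period).
- ctrl.camera(name): name is "side" or "top"; returns a dict with "frame" (384x512x3 uint8, blue, green, red), "z_map" (384x512 float32, m along the optical axis (not along the pixel's ray), 0 where there is no reading), "fx", "fy", "cx", "cy" (pixels), "xyz" and "rotation" of the camera in the world. Camera axes: x right, y down, z forward; pixel columns grow to the right and rows downward; lengths in m; the calibration is good to about 2 mm. A picture is of the moment at which its call begins.
- ctrl.hand_in(): hands the job in; it is judged then, once.
The state is a dict: "time_s": time; "q": joint angles; "dq": joint speeds; "joint_efforts": joint torques, N m; "eef_pos": TCP position; "eef_rot": TCP orientation; "wrist_force": force on the tool from outside, world axes, zero at the start; "torque": the same for the moment, N m; "opening": opening from 0.0 (shut) to 1.0 (fully open); "grasp_force": force on a finger pad.
Only numpy, scipy, OpenCV 4.12 (cv2) and the standard library are available. Lean on these libraries where they do the work, as an engineer would, in place of code of your own. Each camera call takes 0.05 s, during which the arm holds its last target. There are 200 camera calls.

TASK

Lift the white flywheel out of its wooden stand, turn it until the plus-shaped stem under it meshes with the plus-shaped hole in the gearbox hub, and push it down against the spring until the disc sits flush on the hub. Finish while still holding it pressed fully home - do not let go, the spring would push it back out - and leave the glue bottle, the plywood blank and the steel weight where they are.

Things in the scene. Friction and masses are not known exactly. Their poses are not given: they have to be found in the camera images.
- flywheel: White flywheel, about 0.15 kg: disc 84 mm wide, 12 mm thick, plywood layers in its rim. Origin: centre of the disc's underside, z up. On top a square wooden grip boss 22 x 22 mm, from 12 to 44 mm above the origin, sides square to the body's x and y, then an 8 mm thick axle stub up to 52 mm. Starts upright in the stand, disc resting on the stand's top, turned at random.
- stem_tip (a point): Centre of the lower end of the flywheel's stem, 26 mm below the disc. The stem's section is a plus: two crossed bars, each 26 mm long and 9 mm wide, along the flywheel's x and y; the last 4 mm are 1.5 mm smaller all round. Four small steel screw heads on the disc's top lie in line with the bars' ends. Axes as the flywheel's.
- stand: Fixed round wooden ring, 60 mm across, 40 mm tall, with a plain round hole of 33 mm right through. Origin at the centre of its underside, on the table. It may stand left or right of the middle.
- gearbox: Fixed white gearbox housing 110 x 90 mm (x, y), 60 mm tall, with two gears on its -x face and an axle stub standing 25 mm out of its +y face. Origin at the centre of its underside, on the table. The hub stands on its top, in the middle. It may stand left or right of the middle, turned at random.
- hub_mouth (a point): Centre of the hole in the hub's top face, 90 mm above the table; the flywheel's origin is here when home. Hub: white square block 46 x 46 x 30 mm, square to this point's x and y, z up. The plus-shaped hole has two bars 29 mm long, 12 mm wide, along x and y (1.5 mm play all round): the stem fits at any quarter turn. The hub turns on a stiff vertical bearing (0.15 N m friction), random start.
- plunger (a joint): Spring plunger, an 11 mm steel pin in the middle of the hub's hole, its top 16 mm below the mouth when free. Value: how far it is pushed down (m), 0 free, 0.010 when the flywheel is fully home. Spring force 4 N at 0 and 10 N at 0.010; the flywheel's weight alone does not push it down.
- glue: Bystander: white bottle with black cap, 44 mm across, 110 mm tall, standing. Origin at the centre of its underside.
- blank: Bystander: plywood disc 50 mm across, 10 mm thick, lying flat. Origin at the centre of its underside.
- weight: Bystander: steel block 60 x 35 x 30 mm. Origin at the centre of its underside.
Mind the look-alikes: they are no part of the job. What is shaped like the flywheel but black or pink is not meant.

How it is judged:
On the way:
1. the flywheel is lifted out of the stand in the fingers (z of flywheel in the frame of stand above 0.067 m and contact force between the fingers and flywheel above 1 N), for 0.1 s.
At the end, for the whole second after the job is handed in: The flywheel's stem is meshed in the hub (centred within 4 mm, bars aligned within 0.2 rad at a quarter turn, tilted less than 0.08 rad), its disc within 2 mm of the hub's top face and the plunger pushed down more than 8 mm, still, with the fingers still on it with more than 3 N (value of joint plunger above 0.008 m and z of flywheel in the frame of hub_mouth below 0.002 m and horizontal distance between flywheel and hub_mouth below 0.004 m and angle between flywheel's own z axis and vertical below 0.08 rad and (angle between the x axis of flywheel and the x axis of hub_mouth, either way round below 0.2 rad or angle between the x axis of flywheel and the y axis of hub_mouth, either way round below 0.2 rad) and contact force between the fingers and flywheel above 3 N and linear speed of flywheel below 0.02 m/s); the arm keeps its last pose, push and grip.
It fails at once if a bystander (glue bottle, blank, weight) was moved more than 30 mm (distance of any of glue, blank, weight from where it was at the start of the episode above 0.03 m).
It fails at once if the glue bottle was knocked over (angle between glue's own z axis and vertical above 0.5 rad).
It also fails if it takes over 35 s, if anything falls off the work surface, if the arm or the gripper's body presses on something with over 40 N, if the wrist force passes 120 N, or if a joint passes its speed limit or range.

## Working session

There is one attempt and no reset: what is moved stays moved. The work goes in short steps, Python scripts to look and compute and a tool call to move; the robot and the scene stay as the last step left them, time stands still between calls to the robot, and variables do not carry over. Pictures are saved under pics/ and viewed, at most 10 in all, crops included, and the job is handed in when it is done.

Besides the shell and the picture viewer there is one more tool, called after "Call:" as a command line: name --argument value ..., lists and objects as JSON in quotes. jog_arm: Moves the arm, as the interface text tells. Its arguments: {"type":"object","properties":{"series":{"type":"array"}},"required":["series"]}

```bash
mkdir -p pics; ls; python3 - <<'E'
from bench import ctrl
import cv2,numpy as np
o=ctrl.get_obs();print(o)
for n in("top","side"):
    c=ctrl.camera(n);cv2.imwrite(f"pics/{n}0.png",c["frame"]);print(n,c["fx"],c["fy"],c["cx"],c["cy"],c["xyz"],c["rotation"]);np.savez(f"{n}0.npz",**c)
E
```

```text
pics
{'time_s': 0.0, 'q': array([-1.45833720e+00,  1.81540734e-01,  1.60799766e+00,  3.34225030e-05,
        1.35382078e+00, -2.06297371e-01]), 'dq': array([-0.00033444,  0.0012033 , -0.00041185, -0.00061283, -0.00037366,
       -0.00055212]), 'joint_efforts': array([-9.71272784e-04, -4.44869900e+01, -3.51342058e+01, -4.12843683e-04,
        9.06792877e-03, -3.62164826e-05]), 'eef_pos': array([ 0.1801578 , -0.54542289,  0.20618938]), 'eef_rot': array([-8.81518617e-04,  9.87326337e-01,  1.58700737e-01,  5.77246721e-05]), 'wrist_force': array([ 0.38709019, -0.59156879, -0.87493014]), 'torque': array([-0.02424085,  0.04468025,  0.07464218]), 'grasp_force': 0.0, 'opening': 0.9996724094061322}
top 445.8022447235326 445.8022447235326 258.63857441497413 199.15294155221122 [0.36160372 0.07519049 1.04627167] [-0.06814534  0.70534732 -0.70210935  0.06988438]
side 372.5957712842937 372.5957712842937 250.17232032305836 195.2859046323132 [0.14799058 0.74824455 0.53797038] [ 0.15064436 -0.23218212  0.8297728  -0.48463887]
```

View pics/top0.png

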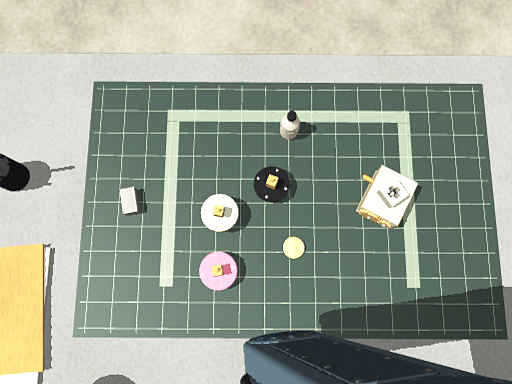

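View pics/side0.png

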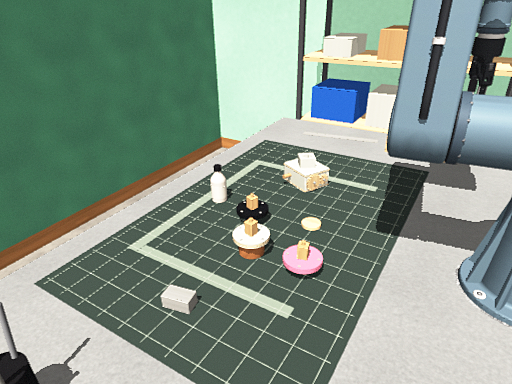

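The candidates are: a white disc with boss at top (221,213) / side (251,238), which stands on the wooden ring; a black one at top (272,184); and a pink one at top (219,271). The plain blank is at (293,247) and the hub at (393,193). The white disc is the one described, so I'll check it and the hub in a close crop and measure both.

```bash
cat > h.py <<'E'
import numpy as np,cv2
from scipy.spatial.transform import Rotation as R
def rot(c):
    q=np.array(c["rotation"],float); return R.from_quat([q[1],q[2],q[3],q[0]])
def pt(c,u,v,z):
    "cast pixel onto plane at height z"
    d=rot(c).apply(np.c_[(np.atleast_1d(u)-c["cx"])/c["fx"],(np.atleast_1d(v)-c["cy"])/c["fy"],np.ones(np.size(u))])
    return c["xyz"]+d*((z-c["xyz"][2])/d[:,2])[:,None]
def cloud(c):
    v,u=np.indices(c["z_map"].shape);z=c["z_map"]
    p=np.stack([(u-c["cx"])/c["fx"]*z,(v-c["cy"])/c["fy"]*z,z],-1).reshape(-1,3)
    return (rot(c).apply(p)+c["xyz"]).reshape(z.shape+(3,))
E
python3 - <<'E'
from h import *
c=dict(np.load("top0.npz"));f=c["frame"];P=cloud(c)
a=cv2.resize(f[183:243,190:250],(480,480),interpolation=cv2.INTER_CUBIC)
b=cv2.resize(f[160:232,355:419],None,fx=6.67,fy=6.67,interpolation=cv2.INTER_CUBIC)[:480,:320*2]
b=cv2.resize(f[160:225,358:423],(480,480),interpolation=cv2.INTER_CUBIC)
cv2.imwrite("pics/crop.png",cv2.resize(np.hstack([a,b]),(800,400)))
np.set_printoptions(precision=4,suppress=True)
Z=P[...,2]
def blob(m,box):
    k=np.zeros_like(m);y0,y1,x0,x1=box;k[y0:y1,x0:x1]=m[y0:y1,x0:x1];return k.astype(np.uint8)
print("flag heights",Z[213,230],Z[209,218],Z[193,385],Z[210,372])
for n,lo,hi,box in (("disc",.045,.06,(183,243,190,250)),("boss",.078,.1,(183,243,190,250)),("hub",.083,.1,(155,235,350,425)),("box",.052,.068,(155,235,350,425))):
    m=blob((Z>lo)&(Z<hi),box);q=P[m>0][:,:2].astype(np.float32)
    r=cv2.minAreaRect(q) ;print(n,m.sum(),q.mean(0),np.median(Z[m>0]),r,cv2.minEnclosingCircle(q))
E
```

```text
flag heights 0.05026952554152975 0.09210243090655934 0.09058322116661988 0.061475715933064
disc 963 [0.5259 0.1623] 0.052310517453681094 ((0.5267783403396606, 0.1627577543258667), (0.08254043757915497, 0.08175485581159592), 0.22606013715267181) ((0.5268359780311584, 0.1631956398487091), 0.04260605201125145)
boss 105 [0.5266 0.1626] 0.08461217829174639 ((0.5270796418190002, 0.16252544522285461), (0.021937010809779167, 0.02167467214167118), 79.36333465576172) ((0.5266190767288208, 0.16324108839035034), 0.014340516179800034)
hub 360 [ 0.5677 -0.2222] 0.08996967544844103 ((0.5681684613227844, -0.22246088087558746), (0.045890964567661285, 0.04833842068910599), 35.36025619506836) ((0.5681653618812561, -0.22240372002124786), 0.03231355547904968)
box 1506 [ 0.5647 -0.2188] 0.05997452677726134 ((0.5654457211494446, -0.22171813249588013), (0.09200607240200043, 0.11671800911426544), 62.6002082824707) ((0.5673146843910217, -0.22246703505516052), 0.0709158331155777)
```

View pics/crop.png

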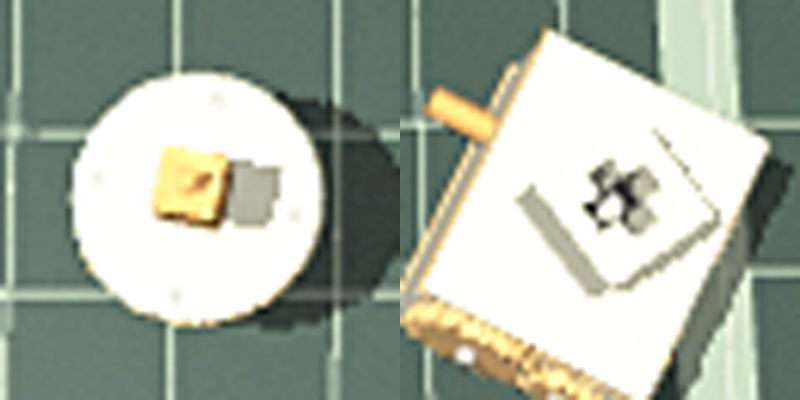

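The crop shows the white flywheel with four screws in line with the square boss sides, at crop (218,98), (98,178), (293,215) and (176,296). The hub's plus hole is at crop (622,195), with hub corners at (718,217) and (605,292). Next I'll refine the angles and check the neighbours.

```bash
python3 - <<'E'
from h import *
np.set_printoptions(precision=4,suppress=True)
c=dict(np.load("top0.npz"));f=c["frame"];P=cloud(c)
s=np.array([(218,98),(98,178),(293,215),(176,296)])/6.667+[190,183]-.4
p=pt(c,s[:,0],s[:,1],.052);print(p,p.mean(0))
for i,j in((0,3),(1,2)):d=p[i]-p[j];print("screw yaw mod90",np.degrees(np.arctan2(d[1],d[0]))%90)
h=np.array([(655,130),(718,217),(605,292),(528,190)]);h=(h-[400,0])/6.154+[358,160]-.4
p=pt(c,h[:,0],h[:,1],.09);print("hub corners",p[:3]);
for i,j in((0,1),(1,2)):d=p[i]-p[j];print("hub yaw mod90",np.degrees(np.arctan2(d[1],d[0]))%90)
# hole: dark contour within hub
g=cv2.cvtColor(f,cv2.COLOR_BGR2GRAY);m=np.zeros_like(g);m[180:205,384:406]=(g[180:205,384:406]<215)
z=P[...,2];
m2=((z<.088)&(z>.05)).astype(np.uint8);k=np.zeros_like(m2);k[182:202,386:403]=m2[182:202,386:403]
for n,q in(("gray",m),("depth",k)):
    cs,_=cv2.findContours(q,cv2.RETR_EXTERNAL,cv2.CHAIN_APPROX_NONE);q=max(cs,key=cv2.contourArea)
    print(n,cv2.boundingRect(q));ctr=cv2.minAreaRect(q);print(ctr,pt(c,[ctr[0][0]],[ctr[0][1]],.09))
for n,u,v in(("black",272,190),("pink",215,284),("glue",291,117),("blank",293,247),("weight",129,200)):print(n,P[v,u])
e=cv2.imread("pics/side0.png")
s=dict(np.load("side0.npz"));Q=cloud(s);Z=Q[...,2]
for n,ctr,lo,hi in(("hub",(.568,-.222),.084,.1),("boss",(.527,.163),.08,.086),("disc",(.527,.163),.047,.056)):
    q=Q[(Z>lo)&(Z<hi)&(np.hypot(Q[...,0]-ctr[0],Q[...,1]-ctr[1])<.05)][:,:2].astype(np.float32);print("side",n,len(q),cv2.minAreaRect(q))
E
```

```text
[[0.5624 0.1559 0.052 ]
 [0.5345 0.196  0.052 ]
 [0.5221 0.1296 0.052 ]
 [0.4943 0.1686 0.052 ]] [0.5283 0.1625 0.052 ]
screw yaw mod90 79.37851527543832
screw yaw mod90 79.42031689687491
hub corners [[ 0.594  -0.2364  0.09  ]
 [ 0.5622 -0.2571  0.09  ]
 [ 0.5348 -0.2153  0.09  ]]
hub yaw mod90 33.03870395703346
hub yaw mod90 33.229724394535864
gray (388, 186, 12, 12)
((393.5, 191.5), (11.0, 11.0), 90.0) [[ 0.5696 -0.2229  0.09  ]]
depth (387, 185, 14, 14)
((393.743896484375, 191.6951141357422), (13.030921936035156, 12.589195251464844), 83.6598129272461) [[ 0.5691 -0.2234  0.09  ]]
black [0.5828 0.0423 0.0391]
pink [0.3687 0.1691 0.0398]
glue [0.7327 0.0023 0.1121]
blank [ 0.4538 -0.0069  0.013 ]
weight [0.5595 0.3742 0.0293]
side hub 122 ((0.5684910416603088, -0.2227599024772644), (0.04596159607172012, 0.05260259285569191), 35.74967956542969)
side boss 57 ((0.5268962979316711, 0.16229820251464844), (0.02384411357343197, 0.022420985624194145), 74.42425537109375)
side disc 549 ((0.526650607585907, 0.16406652331352234), (0.08236073702573776, 0.08092999458312988), 31.57792854309082)
```

Call:
jog_arm --series '[[[0, 0, 0, 0, 0, 0.126, 85], [0, 0, 0, 0, 0, 0.126, 85], [0, 0, 0, 0, 0, 0.126, 85], [0, 0, 0, 0, 0, 0.126, 85], [11.7, -42, 0, 0, 0, 0, 85], [11.7, -42, 0, 0, 0, 0, 85], [11.7, -42, 0, 0, 0, 0, 85], [11.7, -42, 0, 0, 0, 0, 85], [11.7, -42, 0, 0, 0, 0, 85], [11.7, -42, 0, 0, 0, 0, 85]]]'

```text
time_s: 1.1
eef_pos: [0.2959, -0.3094, 0.2067]
eef_rot: [-0.0, 0.996, -0.093, -0.0]
wrist_force: [-0.1, 0.1, 0.5]
opening: 0.994
grasp_force: 0.0
```

Call:
jog_arm --series '[[[11.7, -42, 0, 0, 0, 0, 85], [11.7, -42, 0, 0, 0, 0, 85], [11.7, -42, 0, 0, 0, 0, 85], [11.7, -42, 0, 0, 0, 0, 85], [11.7, -42, 0, 0, 0, 0, 85], [11.7, -42, 0, 0, 0, 0, 85], [11.7, -42, 0, 0, 0, 0, 85], [11.7, -42, 0, 0, 0, 0, 85], [11.7, -42, 0, 0, 0, 0, 85], [11.7, -42, 0, 0, 0, 0, 85]]]'

```text
time_s: 2.1
eef_pos: [0.4882, 0.0819, 0.2068]
eef_rot: [0.0, 0.996, -0.092, -0.0]
wrist_force: [1.0, -0.9, 0.2]
opening: 0.996
grasp_force: 0.0
```

```bash
cat >> h.py <<'E'
def togo(x,y,z,yaw):
    "remaining move to a tool-down pose, in tool axes mm / rotvec rad"
    from bench import ctrl
    o=ctrl.get_obs();q=o["eef_rot"];T=R.from_quat([q[1],q[2],q[3],q[0]])
    a=np.radians(yaw);D=R.from_matrix(np.c_[[np.cos(a),np.sin(a),0],[np.sin(a),-np.cos(a),0],[0,0,-1]])
    np.set_printoptions(precision=4,suppress=True)
    print("t",o["time_s"],"pos",o["eef_pos"],"F",o["wrist_force"],"open",o["opening"]*85.4,"grip",o["grasp_force"],"q",o["q"])
    print("trans mm",T.inv().apply(np.array([x,y,z])-o["eef_pos"])*1e3,"rotvec",(T.inv()*D).as_rotvec())
    print("trans mm in goal axes",D.inv().apply(np.array([x,y,z])-o["eef_pos"])*1e3)
E
python3 -c "
from h import *
togo(.527,.1625,.055,-10.6)"
```

```text
t 2.1 pos [0.4882 0.0819 0.2068] F [ 1.0401 -0.9213  0.2   ] open 85.05361217100145 grip 0.0 q [-0.0739 -0.0001  1.8032 -0.0001  1.3387  1.6818]
trans mm [ 23.3216 -86.3396 151.8234] rotvec [0.0002 0.0002 0.0001]
trans mm in goal axes [ 23.2746 -86.3195 151.8421]
```

Call:
jog_arm --series '[[[7.8, -28.8, 0, 0, 0, 0, 85], [7.8, -28.8, 0, 0, 0, 0, 85], [7.7, -28.7, 0, 0, 0, 0, 85], [0, 0, 35, 0, 0, 0, 85], [0, 0, 35, 0, 0, 0, 85], [0, 0, 35, 0, 0, 0, 85], [0, 0, 25, 0, 0, 0, 85], [0, 0, 15, 0, 0, 0, 85], [0, 0, 5, 0, 0, 0, 85], [0, 0, 0, 0, 0, 0, 70]]]'

```text
time_s: 3.1
eef_pos: [0.5268, 0.1605, 0.057]
eef_rot: [0.0, 0.996, -0.092, -0.0]
wrist_force: [0.1, -0.2, 0.3]
opening: 0.849
grasp_force: 0.0
```

```bash
python3 -c "
from h import *
togo(.527,.1625,.057,-10.6)
from bench import ctrl
cv2.imwrite('pics/s1.png',cv2.resize(ctrl.camera('side')['frame'][120:300,150:350],(800,720))[:600])"
```

```text
t 3.1 pos [0.5268 0.1605 0.057 ] F [ 0.0717 -0.1865  0.2662] open 72.49903248726913 grip 0.0 q [0.0802 0.312  1.78   0.     1.0501 1.8362]
trans mm [-0.1861 -1.9795  0.0442] rotvec [ 0.0001  0.0004 -0.0003]
trans mm in goal axes [-0.1856 -1.9795  0.0443]
```

View pics/s1.png

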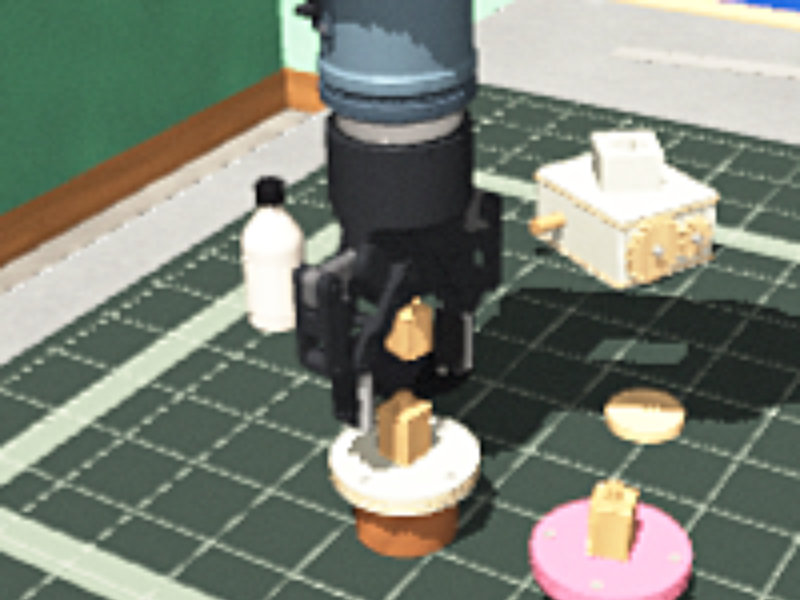

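The fingers straddle the white flywheel's boss (boss at about (405,425) in the crop, pads at (365,400) and (465,340)). I'll shift the remaining 2 mm and close.

Call:
jog_arm --series '[[[0, -2, 0, 0, 0, 0, 50], [0, 0, 0, 0, 0, 0, 30], [0, 0, 0, 0, 0, 0, 15], [0, 0, 0, 0, 0, 0, 10], [0, 0, 0, 0, 0, 0, 10], [0, 0, 0, 0, 0, 0, 10], [0, 0, 0, 0, 0, 0, 10], [0, 0, 0, 0, 0, 0, 10], [0, 0, 0, 0, 0, 0, 10], [0, 0, 0, 0, 0, 0, 10]]]'

```text
time_s: 4.15
eef_pos: [0.5277, 0.1625, 0.058]
eef_rot: [-0.0, 0.996, -0.092, 0.001]
wrist_force: [-2.0, -1.1, 5.6]
opening: 0.213
grasp_force: 58.6
```

```bash
python3 -c "
from h import *
togo(.527,.1625,.057,-10.6)"
```

```text
t 4.15 pos [0.5277 0.1625 0.058 ] F [-1.9601 -1.1373  5.6352] open 18.20862321648023 grip 58.56297254562378 q [ 0.0837  0.3122  1.7773 -0.0001  1.051   1.8398]
trans mm [-0.7005  0.0806  1.0063] rotvec [-0.0002 -0.0011 -0.0002]
trans mm in goal axes [-0.6993  0.0803  1.0072]
```

Call:
jog_arm --series '[[[0, 0, -15, 0, 0, 0, 10], [0, 0, -25, 0, 0, 0, 10], [0, 0, -30, 0, 0, 0, 10], [0, 0, -30, 0, 0, 0, 10], [0, 0, -12, 0, 0, -0.13, 10], [0, 0, 0, 0, 0, -0.13, 10], [0, 0, 0, 0, 0, -0.13, 10], [0, 0, 0, 0, 0, -0.13, 10], [0, 0, 0, 0, 0, -0.13, 10], [0, 0, 0, 0, 0, -0.13, 10]]]'

```text
time_s: 5.15
eef_pos: [0.5268, 0.1625, 0.1695]
eef_rot: [-0.0, 0.955, 0.296, -0.0]
wrist_force: [-0.7, -0.1, -2.5]
opening: 0.216
grasp_force: 58.8
```

```bash
python3 -c "
from h import *
togo(.5688,-.2228,.17,34.2)"
```

```text
t 5.15 pos [0.5268 0.1625 0.1695] F [-0.6956 -0.1459 -2.5325] open 18.41577054689989 grip 58.78349091857672 q [0.0838 0.1652 1.7041 0.0001 1.2727 1.0544]
trans mm [-182.9752  341.7085   -0.5217] rotvec [-0.0003  0.0002  0.0033]
trans mm in goal axes [-181.8554  342.3059   -0.4679]
```

Call:
jog_arm --series '[[[-12, 22, 0, 0, 0, 0, 10], [-20, 38, 0, 0, 0, 0, 10], [-20, 38, 0, 0, 0, 0, 10], [-20, 38, 0, 0, 0, 0, 10], [-20, 38, 0, 0, 0, 0, 10], [-20, 38, 0, 0, 0, 0, 10], [-20, 38, 0, 0, 0, 0, 10], [-20, 38, 0, 0, 0, 0, 10], [-18, 33, 0, 0, 0, 0, 10], [-12, 21, 0, 0, 0, 0, 10]]]'

```text
time_s: 6.15
eef_pos: [0.5677, -0.2256, 0.1696]
eef_rot: [0.0, 0.956, 0.292, -0.0]
wrist_force: [0.6, -1.1, -2.4]
opening: 0.215
grasp_force: 58.9
```

```bash
python3 - <<'E'
from h import *
from bench import ctrl
togo(.5688,-.2228,.17,34.2)
c=ctrl.camera("top");np.savez("top1.npz",**c);s=ctrl.camera("side");np.savez("side1.npz",**s)
a=cv2.resize(c["frame"][140:240,340:440],(400,400),interpolation=cv2.INTER_CUBIC)
b=cv2.resize(s["frame"][100:200,250:350],(400,400),interpolation=cv2.INTER_CUBIC)
cv2.imwrite("pics/hover.png",np.hstack([a,b]))
E
```

```text
t 6.15 pos [ 0.5677 -0.2256  0.1696] F [ 0.57   -1.0976 -2.3887] open 18.403262874017884 grip 58.91088556498289 q [-0.572   0.2931  1.549  -0.0004  1.2992  0.406 ]
trans mm [ 2.4297 -1.7074 -0.4305] rotvec [ 0.0004  0.0002 -0.004 ]
trans mm in goal axes [ 2.4367 -1.6977 -0.4291]
```

View pics/hover.png

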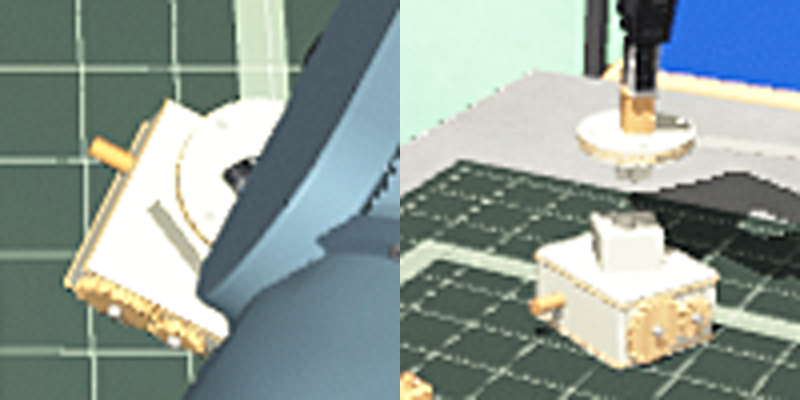

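The side view shows the flywheel held level about 35 mm above the hub (disc at (637,140), hub top at (628,218)). The arm partly hides it in the top view. I'll measure the held disc's centre in both views, along with the tilt.

```bash
python3 - <<'E'
from h import *
np.set_printoptions(precision=4,suppress=True)
for n in("top","side"):
    c=dict(np.load(n+"1.npz"));P=cloud(c);X,Y,Z=np.moveaxis(P,-1,0)
    for lo,hi in((.157,.17),(.16,.167)):
        m=(Z>lo)&(Z<hi)&(np.hypot(X-.5677,Y+.2256)<.055)
        g=c["frame"].min(-1)>150; m&=g
        q=P[m];print(n,len(q),np.median(q[:,2]),cv2.minEnclosingCircle(q[:,:2].astype(np.float32)))
        A=np.c_[q[:,:2]-q[:,:2].mean(0),np.ones(len(q))];print("slope",np.linalg.lstsq(A,q[:,2],rcond=None)[0])
    if n=="top":  # outer arc circle fit, rays onto disc top plane
        q=P[m][:,:2];h=cv2.convexHull(q.astype(np.float32))[:,0]
        h=h[(h-[.5677,-.2256])@np.array([.0,1.])>-.005]
        A=np.c_[2*h,np.ones(len(h))];s=np.linalg.lstsq(A,(h**2).sum(1),rcond=None)[0];print("circle",s[:2],np.sqrt(s[2]+s[:2]@s[:2]),len(h))
        # fixed radius 42 fit
        from scipy.optimize import least_squares
        print(least_squares(lambda p:np.hypot(*(h-p).T)-.0415,[.5677,-.2256]).x)
    m=(Z>.086)&(Z<.094)&(np.hypot(X-.5688,Y+.2228)<.036)
    q=P[m][:,:2].astype(np.float32);print("hub",len(q),cv2.minAreaRect(q))
E
```

```text
top 458 0.16335808988711775 ((0.5719672441482544, -0.21681362390518188), 0.041115500032901764)
slope [ 0.0003 -0.0112  0.1634]
top 446 0.16335808988711775 ((0.5719672441482544, -0.21681362390518188), 0.041115500032901764)
slope [-0.0007 -0.0093  0.1634]
circle [ 0.5697 -0.2211] 0.03877560624797096 14
[ 0.569 -0.225]
hub 54 ((0.5592665076255798, -0.20447282493114471), (0.03986421599984169, 0.008426494896411896), 29.810047149658203)
side 216 0.16345881323593667 ((0.5677019357681274, -0.22758734226226807), 0.04397626966238022)
slope [ 0.013  -0.0491  0.1629]
side 193 0.16357613763257967 ((0.5677019357681274, -0.22758734226226807), 0.04397626966238022)
slope [ 0.0063 -0.0287  0.1634]
hub 108 ((0.5692495107650757, -0.22406375408172607), (0.046130865812301636, 0.05084764584898949), 35.40290069580078)
```

Call:
jog_arm --series '[[[0, 0, 5, 0, 0, 0, 10], [0, 0, 10, 0, 0, 0, 10], [0, 0, 10, 0, 0, 0, 10], [0, 0, 4, 0, 0, 0, 10], [0, 0, 0, 0, 0, 0, 10], [0, 0, 0, 0, 0, 0, 10], [0, 0, 0, 0, 0, 0, 10], [0, 0, 0, 0, 0, 0, 10], [0, 0, 0, 0, 0, 0, 10], [0, 0, 0, 0, 0, 0, 10]]]'

```text
time_s: 7.25
eef_pos: [0.5681, -0.2229, 0.1403]
eef_rot: [0.0, 0.956, 0.293, 0.0]
wrist_force: [-0.4, -0.1, -2.5]
opening: 0.212
grasp_force: 59.0
```

```bash
python3 - <<'E'
from h import *
from bench import ctrl
togo(.5688,-.2229,.14,34.4)
E
```

```text
t 7.25 pos [ 0.5681 -0.2229  0.1403] F [-0.4361 -0.1474 -2.5288] open 18.100151508776143 grip 58.97870751097798 q [-0.5681  0.3219  1.5748  0.      1.2446  0.408 ]
trans mm [0.5385 0.4123 0.3055] rotvec [ 0.0003 -0.0002 -0.0057]
trans mm in goal axes [0.5362 0.4154 0.3053]
```

Call:
jog_arm --series '[[[0.5, 0.4, 1, 0, 0, -0.005, 10], [0, 0, 1, 0, 0, 0, 10], [0, 0, 1, 0, 0, 0, 10], [0, 0, 1, 0, 0, 0, 10], [0, 0, 1, 0, 0, 0, 10], [0, 0, 1, 0, 0, 0, 10], [0, 0, 1, 0, 0, 0, 10], [0, 0, 1, 0, 0, 0, 10], [0, 0, 1, 0, 0, 0, 10], [0, 0, 0, 0, 0, 0, 10]]]'

```text
time_s: 8.25
eef_pos: [0.5686, -0.2227, 0.1309]
eef_rot: [-0.0, 0.955, 0.295, -0.0]
wrist_force: [0.2, 0.5, -1.6]
opening: 0.217
grasp_force: 59.0
```

```bash
python3 - <<'E'
from h import *
from bench import ctrl
togo(.5688,-.2229,.131,34.4)
s=ctrl.camera("side");np.savez("side2.npz",**s)
cv2.imwrite("pics/near.png",cv2.resize(s["frame"][130:190,270:350],(800,600),interpolation=cv2.INTER_CUBIC))
E
```

```text
t 8.25 pos [ 0.5686 -0.2227  0.1309] F [ 0.1502  0.5404 -1.5666] open 18.537380275412477 grip 58.96985728293657 q [-0.5675  0.3335  1.5801  0.      1.2283  0.4035]
trans mm [ 0.0934  0.2809 -0.1111] rotvec [-0.0003  0.0001 -0.0006]
trans mm in goal axes [ 0.0933  0.281  -0.1111]
```

View pics/near.png

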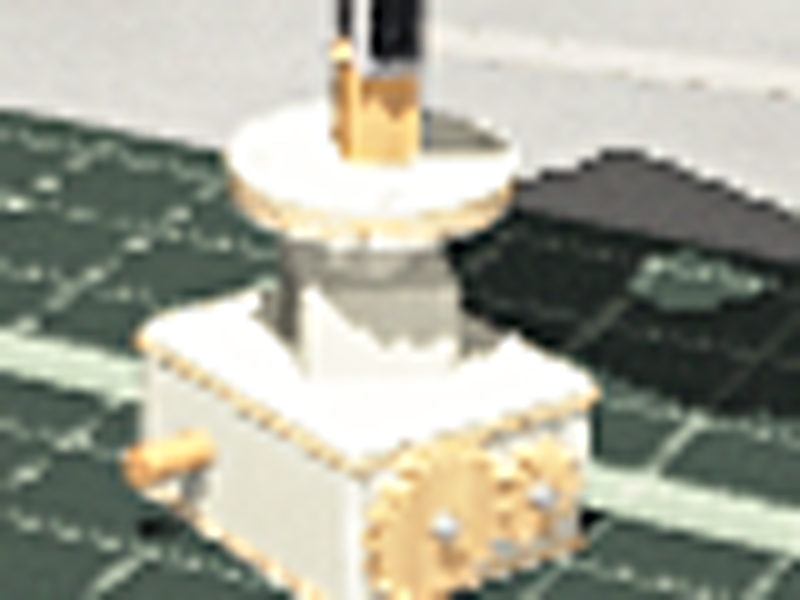

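The disc (375,180) is centred over the hub (375,310) and there is no contact force. The stem tip should be a few millimetres in, so I'll keep going down slowly.

Call:
jog_arm --series '[[[0, 0.2, 1, 0, 0, 0, 10], [0, 0, 1, 0, 0, 0, 10], [0, 0, 1, 0, 0, 0, 10], [0, 0, 1, 0, 0, 0, 10], [0, 0, 1, 0, 0, 0, 10], [0, 0, 1, 0, 0, 0, 10], [0, 0, 1, 0, 0, 0, 10], [0, 0, 1, 0, 0, 0, 10], [0, 0, 1, 0, 0, 0, 10], [0, 0, 0, 0, 0, 0, 10]]]'

```text
time_s: 9.3
eef_pos: [0.5687, -0.2229, 0.1219]
eef_rot: [-0.0, 0.955, 0.295, -0.0]
wrist_force: [-0.1, 0.3, -1.8]
opening: 0.215
grasp_force: 59.0
```

Call:
jog_arm --series '[[[0, 0, 1.5, 0, 0, 0, 10], [0, 0, 1.5, 0, 0, 0, 10], [0, 0, 1.5, 0, 0, 0, 10], [0, 0, 1.5, 0, 0, 0, 10], [0, 0, 1.5, 0, 0, 0, 10], [0, 0, 1.5, 0, 0, 0, 10], [0, 0, 1, 0, 0, 0, 10], [0, 0, 1, 0, 0, 0, 10], [0, 0, 1, 0, 0, 0, 10], [0, 0, 0, 0, 0, 0, 10]]]'

```text
time_s: 10.3
eef_pos: [0.5692, -0.2232, 0.1106]
eef_rot: [0.0, 0.955, 0.295, 0.0]
wrist_force: [-0.4, 0.6, 5.9]
opening: 0.218
grasp_force: 60.7
```

Call:
jog_arm --series '[[[0, 0, 0.5, 0, 0, 0, 10], [0, 0, 0.5, 0, 0, 0, 10], [0, 0, 0.5, 0, 0, 0, 10], [0, 0, 0.5, 0, 0, 0, 10], [0, 0, 0.5, 0, 0, 0, 10], [0, 0, 0.5, 0, 0, 0, 10], [0, 0, 0.3, 0, 0, 0, 10], [0, 0, 0, 0, 0, 0, 10], [0, 0, 0, 0, 0, 0, 10], [0, 0, 0, 0, 0, 0, 10]]]'

```text
time_s: 11.3
eef_pos: [0.5695, -0.2234, 0.1081]
eef_rot: [0.001, 0.955, 0.295, 0.001]
wrist_force: [-1.8, 0.8, 8.9]
opening: 0.216
grasp_force: 61.3
```

Call:
jog_arm --series '[[[0, 0, 0.5, 0, 0, 0, 10], [0, 0, 0.5, 0, 0, 0, 10], [0, 0, 0.5, 0, 0, 0, 10], [0, 0, 0.5, 0, 0, 0, 10], [0, 0, 0, 0, 0, 0, 10], [0, 0, 0, 0, 0, 0, 10], [0, 0, 0, 0, 0, 0, 10], [0, 0, 0, 0, 0, 0, 10], [0, 0, 0, 0, 0, 0, 10], [0, 0, 0, 0, 0, 0, 10]]]'

```text
time_s: 12.3
eef_pos: [0.5697, -0.2236, 0.1078]
eef_rot: [0.001, 0.955, 0.296, 0.001]
wrist_force: [-5.5, 3.1, 18.2]
opening: 0.213
grasp_force: 63.5
```

```bash
python3 - <<'E'
from h import *
from bench import ctrl
togo(.5688,-.2229,.1075,34.4)
s=ctrl.camera("side")
cv2.imwrite("pics/home.png",cv2.resize(s["frame"][130:190,270:350],(800,600),interpolation=cv2.INTER_CUBIC))
P=cloud(s);X,Y,Z=np.moveaxis(P,-1,0)
m=(Z>.095)&(Z<.107)&(np.hypot(X-.569,Y+.223)<.05)&(s["frame"].min(-1)>150);q=P[m]
print(len(q),np.median(q[:,2]),cv2.minEnclosingCircle(q[:,:2].astype(np.float32)))
E
```

```text
t 12.3 pos [ 0.5697 -0.2236  0.1078] F [-5.5271  3.108  18.2453] open 18.186462359119286 grip 63.50452775135636 q [-0.5675  0.3612  1.5944 -0.0003  1.1833  0.4033]
trans mm [-0.3452 -1.0876  0.3452] rotvec [ 0.0026 -0.0008 -0.0003]
trans mm in goal axes [-0.3446 -1.0868  0.3483]
220 0.10191084429160902 ((0.5672338008880615, -0.21987782418727875), 0.04440276697278023)
```

View pics/home.png

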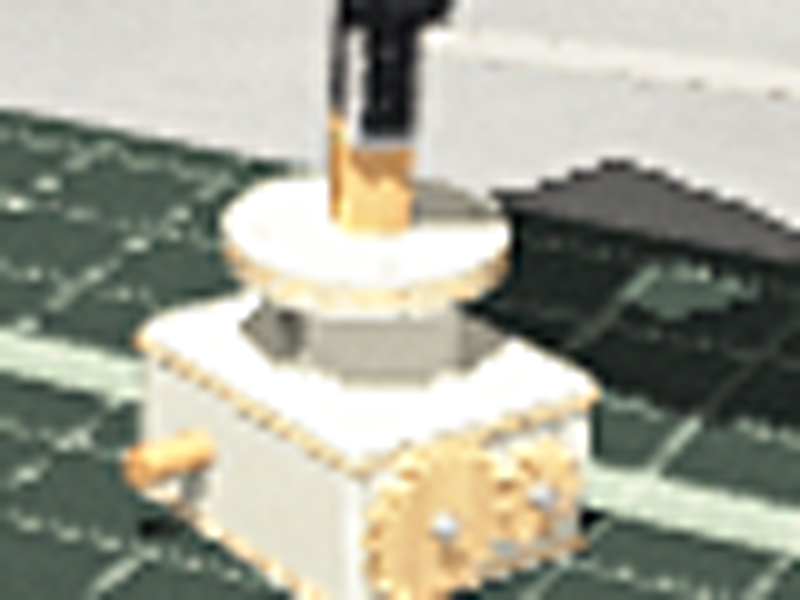

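The disc top measures 0.102 m, which is the seated height. The push rose to about 20 N while z barely changed, so the disc is bottomed on the hub (disc at (370,250) sits directly on the block). I'll hand it in.

```bash
python3 -c "
from bench import ctrl
print(ctrl.hand_in())"
```

```text
the job is handed in; nothing more can be done
None
```

The white flywheel is meshed in the hub with the disc flush on its top face, and I handed the job in at about 12.3 s with the gripper still holding it pressed home; no verdict came back.

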